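Centre-punch a block through the marking jig

TASK

Take the cocked automatic centre punch out of its wooden stand, put its point through the bore of the marking jig onto the steel block underneath and, holding the punch upright, press it straight down until its spring trips with a snap; its point then stays in. Do not set it off anywhere else, and do not ram it on hard after it has tripped. Then stand the punch back in its hole, fully down, and let go; leave the other things on the bench where they are.

Things in the scene. Friction and masses are not known exactly. Their poses are not given: they have to be found in the camera images.
- punch_grip (a point): Middle of the knurled grip of the automatic centre punch, on its axis, 104 mm above the end of its point; z up the punch. The grip is 18 mm in diameter and reaches from 26 mm below this point (collar) to 26 mm above it (top end). Fingers that close on it just above the collar can bear down on the collar.
- punch: The automatic centre punch: a plain steel round tool 130 mm long, 0.13 to 0.2 kg, standing point down in the stand. Origin at the end of its point (when fully out), z up. Along z: point 6 mm in diameter, 0 to 52 mm; body 14 mm in diameter, 52 to 72 mm, tapered to 9 mm at its lower end; collar 26 mm in diameter, 72 to 78 mm; grip 78 to 130 mm.
- punch_tip (a point): The end of the punch's point, on its axis; it moves with the point as that is pushed in.
- punch_point: The slim point of the punch, 6 mm in diameter, 52 mm of it showing, its last 6 mm tapered to 2 mm; origin at its end. It slides up into the punch against the spring. It needs about 10 N to trip; a push of more than 22 N on it is too hard.
- punch_nose (a joint): How far the point is pushed into the punch (m): 0 cocked, point fully out; 0.0083 hard stop. The spring resists with 2 N at first, rising to about 10 N at 4 mm; there the trigger trips, the resistance collapses at once to a few N and the point snaps in. It then stays 6 to 8 mm in (cocked again only by hand). Tripped above 0.0054.
- bore (a point): Centre of the mouth of the jig's one bore, in the upper face of the guide plate, 64 mm above the bench. The bore goes straight down through the 10 mm plate; it is 7.5 mm in diameter, with a 1.8 mm chamfer at the mouth. The upper face of the block lies 14 to 40 mm below this point; how deep is not known beforehand. x along the block, z up.
- jig: The marking jig, fixed to the bench: dark steel base plate 120 x 92 x 10 mm; on two side cheeks a bright steel guide plate 60 x 80 mm with one bore in its middle and a screw head 5 mm high at each corner. A bare steel block 130 x 40 mm is fixed under the guide plate; blocks differ in height. Origin at the centre of the base's underside, x along the block.
- stand_hole (a point): Centre of the mouth of the hole in the stand's upper face, 78 mm above the bench. The hole is blind, 17 mm in diameter, 74 mm deep, with a 3 mm chamfer. With the punch fully down its collar rests on this face and its body origin is 72 mm below this point.
- stand: The tool stand: a wooden block 72 x 72 x 78 mm with one hole in the middle of its top, fixed to the bench. Origin at the centre of its underside. Elsewhere on the bench, clear of the work: a bench vice about 0.15 m high at the left edge, a chest of drawers at the near right, a pen pot 146 mm high at the far right.
- file: A needle file with a red handle, 150 mm long, lying on the bench; a bystander. Origin at the centre of its underside.
- block: A ground steel bench block, 44 x 68 x 28 mm; a bystander. Origin at the centre of its underside.
- callipers: Steel callipers 205 mm long, lying flat; a bystander. Origin at the centre of its underside.
- hammer: A small hammer with a wooden handle, 217 mm long, lying; a bystander. Origin at the centre of its underside.
- brick: A brown piece of fire brick, 100 x 39 x 25 mm; a bystander. Origin at the centre of its underside.
Mind the look-alikes: they are no part of the job. There is more than one size of the stand; the job needs the largest.

How it is judged:
On the way, in this order (a step that is already met when the one before it is completed fails the run):
1. the punch's point is in the bore of the jig, still cocked (not pressed in) (horizontal distance between punch_tip and bore below 0.003 m and z of punch_tip in the frame of bore below -0.008 m and value of joint punch_nose below 0.0035 m), for 0.05 s.
2. the punch has tripped there: upright, its point in the bore and bearing on the block (horizontal distance between punch_tip and bore below 0.003 m and z of punch_tip in the frame of bore below -0.008 m and z of punch_tip in the frame of bore below -0.0125 m and value of joint punch_nose above 0.0054 m and angle between punch's own z axis and vertical below 0.1 rad), for 0.05 s.
At the end, for the whole second after the job is handed in: The punch stands upright (within 0.12 rad) in the hole of the stand, its collar down on the stand within 3 mm and its point within 6 mm of the hole's axis, tripped (its point staying more than 5.4 mm in), released and at rest (horizontal distance between punch_tip and stand_hole below 0.006 m and z of punch in the frame of stand_hole between -0.075 and -0.069 m and angle between punch's own z axis and vertical below 0.12 rad and value of joint punch_nose above 0.0054 m and linear speed of punch below 0.02 m/s and contact force between the fingers and punch below 0.1 N); the robot touches nothing.
It fails at once if the punch is pushed too hard: more than 22 N on its point (contact force between punch_point and anything else above 22 N).
It fails at once if a bystander is shifted by more than 20 mm (distance of any of file, block, callipers, hammer, brick from where it was at the start of the episode above 0.02 m).
It also fails if it takes over 51 s, if anything falls off the work surface, if the arm or the gripper's body presses on something with over 40 N, if the wrist force passes 120 N, or if a joint passes its speed limit or range.

ROBOT

A 7-joint arm with a two-finger parallel gripper is mounted at the origin on the work surface; the furniture and walls round the work are solid. World frame = base frame: x ahead of the robot, y to its left, z up, the work surface at z = 0. Lengths are in m, angles in rad, forces in N, time in s.
With the tool pointing down it reaches from about 0.4 to 0.85 m from the base axis. Payload 10.4 kg.
Tool frame: the origin (TCP) lies midway between the tips of the shut fingers; the grasp point (between the pads) lies 19 mm behind it; z points along the fingers, x is the direction in which the jaws open and shut, and the axes are right-handed (so a half turn about z gives the same grasp; the last joint's range is limited). The gripper opens to 85 mm and grips with 20 to 120 N. Pads are 22 mm wide; open, the fingers measure 114 mm over their backs; the gripper's body (76 mm by 85 mm) begins 54 mm behind the grasp point. The pads swing forward as they close: fully open they stand 13 mm farther back than shut.
Start: joints at [-1.299, 0.332, -0.065, 1.46, 0.022, 1.35, -0.088], TCP at [0.182, 0.598, 0.231] pointing down, gripper open.
Joint ranges: [-2.6, 2.6], [-0.5, 2.12], [-1.47, 1.34], [0.16, 2.42], [-1.27, 4.41], [0.06, 2.06], [-2.6, 2.6]. Speed limits (rad/s): [2.22, 2.22, 2.79, 2.79, 3.14, 3.14, 3.14].

INTERFACE

Orientations are given as a unit quaternion [x, y, z, w].
In Python, from workcell import telemetry, eyes, order gives the robot as it stands.
- The arm moves only by the tool servo_tool, never from a script. Its argument "deltas" is a list of rows, each a list of 3 entries, a list of its own where there are three numbers: the shift along the tool's x, y, z in cm, then the turn about the tool's z in rad, then the finger opening in cm, from 0 to 8.54. A call has 1 to 12 rows; each row shifts and turns the pose as measured when the row begins, along the tool's axes as they then stand; what a row does not reach is not made up. A row lasts 1/12 s, in which the tool goes at most 41.7 mm and 7.16 degrees, less where a joint would pass 70% of its speed; a pose out of reach is approached as far as the arm can. A call is refused whole if a number of a shift passes 4.17 or a number of a turn 0.125, either way. A call with a gripper value outside its range is refused whole. The fingers move at their own pace and stop on an object; "force" is the grip in N (left out, the last holds). Time passes only in rows, so rows that do not move let the fingers close. It gives the time, the measured TCP pose, the force and the opening at its end, in the units of the state.
- telemetry.get_obs(): the state, without advancing time (a new reading comes with each control period).
- eyes.camera(name): name is "side" or "top"; returns (picture, depth): 400x640x3 uint8, blue, green, red; 400x640 float32, m along the optical axis (not along the pixel's ray), 0 where there is no reading.
- eyes.calibration(name): a dict with "fx", "fy", "cx", "cy" (pixels), "rvec" (rotation vector, rad) and "tvec" (3), from world to camera coordinates, as OpenCV has them. Camera axes: x right, y down, z forward; pixel columns grow to the right and rows downward; lengths in m; the calibration is good to about 2 mm. A picture is of the moment at which its call begins. calibration takes no time and is no camera call.
- order.hand_in(): hands the job in, once; it reports no verdict.
The state is a dict: "clock": time; "joint_pos": joint angles; "joint_velocities": joint speeds; "tau": joint torques, N m; "position": TCP position; "ee_rot": TCP orientation; "ft_force": force on the tool from outside, world axes, zero at the start; "torque": the same for the moment, N m; "grip_width": opening from 0.0 (shut) to 1.0 (fully open).
Only numpy, scipy, OpenCV 4.12 (cv2) and the standard library are available. Lean on these libraries where they do the work, as an engineer would, in place of code of your own. Each camera call takes 0.05 s, during which the arm holds its last target. There are 200 camera calls.

## Working session

There is one attempt and no reset: what is moved stays moved. The work goes in short steps, Python scripts to look and compute and a tool call to move; the robot and the scene stay as the last step left them, time stands still between calls to the robot, and variables do not carry over. Pictures are saved under pics/ and viewed, about 8 in all and at most 12, crops included, and the job is handed in when it is done.

Besides the shell and the picture viewer there is one more tool, called by a JSON object that holds its "op" and its "data", one argument or row to a line. servo_tool: Moves the arm, as the interface text tells. Its arguments: {"type":"object","properties":{"deltas":{"type":"array"},"force":{"type":"number"}},"required":["deltas"]}

```bash
mkdir -p pics; cat > h.py <<'E'
import numpy as np, cv2
from workcell import telemetry, eyes, order
def cal(n):
    c=eyes.calibration(n); R=cv2.Rodrigues(np.array(c["rvec"],float))[0]; t=np.array(c["tvec"],float).ravel()
    return c,R,t
def ray(n,u,v):
    c,R,t=cal(n); d=R.T@np.array([(u-c["cx"])/c["fx"],(v-c["cy"])/c["fy"],1.]); return -R.T@t,d
def onz(n,u,v,z):
    o,d=ray(n,u,v); return o+d*(z-o[2])/d[2]
def proj(n,p):
    c,R,t=cal(n); q=R@np.array(p,float)+t; return c["fx"]*q[0]/q[2]+c["cx"],c["fy"]*q[1]/q[2]+c["cy"]
def cloud(n,dep):
    c,R,t=cal(n); v,u=np.mgrid[0:dep.shape[0],0:dep.shape[1]]
    P=np.stack([(u-c["cx"])/c["fx"]*dep,(v-c["cy"])/c["fy"]*dep,dep],-1); return (P-t)@R
E
python3 - <<'E'
from h import *
for n in("top","side"):
    im,d=eyes.camera(n); np.savez(f"{n}0.npz",im=im,d=d); cv2.imwrite(f"pics/{n}0.png",im)
    c,R,t=cal(n); print(n,c["fx"],c["cx"],c["cy"],-R.T@t,R[2])
o=telemetry.get_obs(); print(o)
E
```

```text
top 463.7837435204094 321.6363296483043 203.54327362006606 [ 0.27551617 -0.0453538   1.31921005] [ 0.21405006 -0.01221246 -0.97674635]
side 463.03136242453894 312.1648890172869 196.44279124930392 [0.47538506 0.86922599 0.59927604] [ 0.06061964 -0.87284619 -0.48421564]
{'clock': 0.1, 'joint_pos': array([-1.29858559,  0.33282532, -0.06468604,  1.4608267 ,  0.02158689,
        1.34988609, -0.08849652]), 'joint_velocities': array([ 0.00098407, -0.00271947, -0.00062905, -0.00227113, -0.00088728,
       -0.00011068,  0.00130697]), 'tau': array([ 1.69149142e-03, -6.26757145e+01,  4.92593413e-02, -3.92418194e+01,
        1.64070568e-02,  7.18837255e-03,  2.38485477e-06]), 'position': array([0.18151231, 0.59772932, 0.23059968]), 'ee_rot': array([ 8.03290900e-01,  5.95586550e-01, -4.88257940e-04,  3.90786978e-04]), 'ft_force': array([0.04367283, 0.75261753, 0.31330631]), 'torque': array([0.00213708, 0.00435051, 0.03030274]), 'grip_width': 1.0020114474322304}
```

View pics/top0.png

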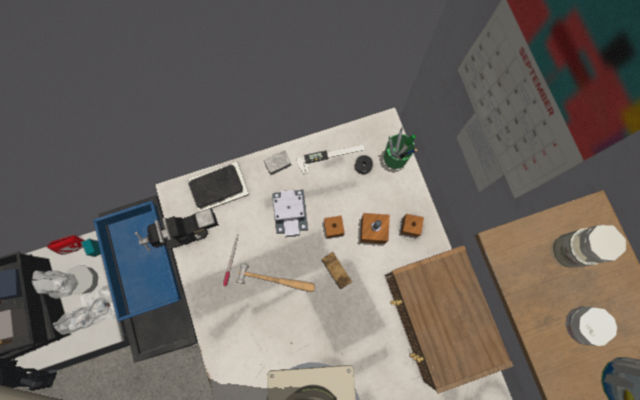

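View pics/side0.png

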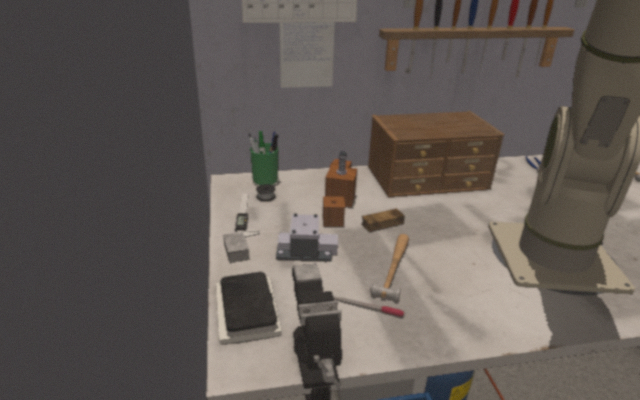

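The top view shows the punch in the largest stand at about (376,226), and the jig at (290,210) with its bore near (289,207). The side view shows the punch at (342,160) and the jig at (305,230).

```bash
python3 - <<'E'
from h import *
T=np.load("top0.npz"); S=np.load("side0.npz")
a=cv2.resize(T["im"][175:255,260:440],None,fx=4.4,fy=4.4,interpolation=cv2.INTER_CUBIC)
b=cv2.resize(S["im"][140:270,260:370],None,fx=3,fy=3,interpolation=cv2.INTER_CUBIC)
cv2.imwrite("pics/c1.png",np.vstack([a[:,:792],np.zeros((5,792,3),np.uint8)])); 
cv2.imwrite("pics/c2.png",b)
W=cloud("top",T["d"]); 
# stand top plane z 0.07-0.085
for (u0,u1,v0,v1,z0,z1,nm) in[(355,395,207,247,.070,.086,"stand"),(355,395,207,247,.10,.17,"punch"),(268,310,185,240,.058,.074,"plate")]:
    P=W[v0:v1,u0:u1].reshape(-1,3); m=(P[:,2]>z0)&(P[:,2]<z1); Q=P[m]
    r=cv2.minAreaRect(Q[:,:2].astype(np.float32)*1000); print(nm,m.sum(),r,np.median(Q,0),Q[:,2].max())
for p in[(.182,.598,.23)]: print(proj("top",p),proj("side",p))
E
```

```text
stand 655 ((475.5054931640625, -202.09872436523438), (72.2032470703125, 73.79232788085938), 81.40699005126953) [ 0.47189466 -0.19987826  0.07770103] 0.0854206837820318
punch 50 ((474.56488037109375, -201.4080047607422), (16.225692749023438, 16.503536224365234), 32.97105407714844) [ 0.47358002 -0.20016323  0.13390016] 0.13992724894879247
plate 618 ((547.2361450195312, 32.27678680419922), (61.34050369262695, 79.80865478515625), 3.8493785858154297) [0.54661357 0.03221037 0.0640246 ] 0.07387396296178107
(np.float64(37.843648849629176), np.float64(367.3141840997496)) (np.float64(669.1149126124617), np.float64(439.96548586667745))
```

View pics/c1.png

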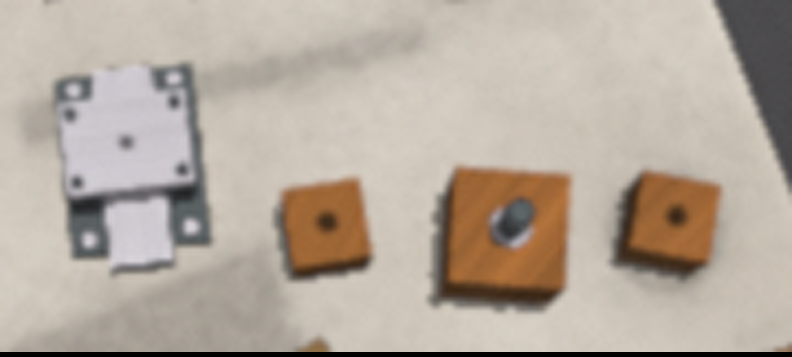

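View pics/c2.png

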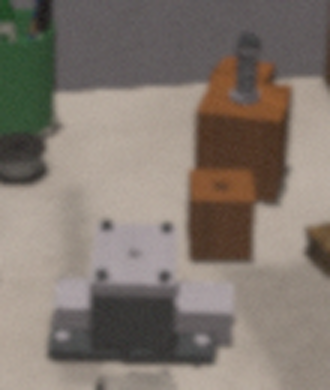

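The bore shows at crop (126,142), and the punch stands upright in the middle stand. Next I refine the bore and work out the approach.

```bash
cat >> h.py <<'E'
from scipy.spatial.transform import Rotation as Ro
def to(p):
    o=telemetry.get_obs(); R=Ro.from_quat(o["ee_rot"]).as_matrix(); x=o["position"]
    print("t",o["clock"],"pos",x.round(4),"z",R[:,2].round(4),"F",o["ft_force"].round(2),"w",round(o["grip_width"],3),"j",o["joint_pos"].round(2))
    print("delta cm",(R.T@(np.array(p)-x)*100).round(2),"Rx",R[:,0].round(3))
E
python3 - <<'E'
from h import *
for n,(u,v) in dict(top=(288.6,207.2),side=(304.8,224.2)).items():
    im=np.load(f"{n}0.npz")["im"]; g=cv2.cvtColor(im,6).astype(float); r=4
    U,V=int(round(u)),int(round(v)); p=g[V-r:V+r+1,U-r:U+r+1]; w=np.clip(np.median(p)-12-p,0,None)
    vv,uu=np.mgrid[V-r:V+r+1,U-r:U+r+1]; c=(uu*w).sum()/w.sum(),(vv*w).sum()/w.sum()
    print(n,c,onz(n,*c,.063))
    im=np.load(f"{n}0.npz")["im"]; d=np.load(f"{n}0.npz")["d"]; W=cloud(n,d)
    m=(abs(W[...,0]-.475)<.06)&(abs(W[...,1]+.202)<.06)&(W[...,2]>.095)&(W[...,2]<.15)
    P=W[m]; print(m.sum(),P.min(0),P.max(0),P.mean(0))
    P=W[(abs(W[...,0]-.475)<.06)&(abs(W[...,1]+.202)<.06)&(W[...,2]>.072)&(W[...,2]<.081)]; print(cv2.minAreaRect(P[:,:2].astype(np.float32)))
to([.5,.2,.26]); 
E
```

```text
top (np.float64(288.255859375), np.float64(206.80859375)) [0.54762815 0.03178063 0.063     ]
56 [ 0.46616137 -0.21068166  0.0961457 ] [ 0.48228721 -0.1932092   0.13992725] [ 0.47327852 -0.20007917  0.12654806]
((0.4755729138851166, -0.2021089345216751), (0.07220322638750076, 0.07365602254867554), 81.406982421875)
side (np.float64(304.21367521367523), np.float64(224.05128205128204)) [0.54965597 0.02716478 0.063     ]
120 [ 0.46682785 -0.20994657  0.09511635] [ 0.48464766 -0.19217164  0.13873878] [ 0.47587873 -0.1982595   0.11853046]
((0.4755963981151581, -0.20249174535274506), (0.0745171308517456, 0.0725657269358635), 82.73957824707031)
t 0.1 pos [0.1815 0.5977 0.2306] z [-3.0e-04 -1.2e-03 -1.0e+00] F [0.04 0.75 0.31] w 1.002 j [-1.3   0.33 -0.06  1.46  0.02  1.35 -0.09]
delta cm [-28.81  42.03  -2.9 ] Rx [ 0.291  0.957 -0.001]
```

{"op": "servo_tool", "data": {
  "deltas": [
    [[-1.5, 2.5, -1.0], 0, 8.5],
    [[-2.4, 3.4, -1.0], 0, 8.5],
    [[-2.4, 3.4, -1.0], 0, 8.5],
    [[-2.4, 3.4, 0], 0, 8.5],
    [[-2.4, 3.4, 0], 0, 8.5],
    [[-2.4, 3.4, 0], 0, 8.5],
    [[-2.4, 3.4, 0], 0, 8.5],
    [[-2.4, 3.4, 0], 0, 8.5],
    [[-2.4, 3.4, 0], 0, 8.5],
    [[-2.4, 3.4, 0], 0, 8.5],
    [[-2.4, 3.4, 0], 0, 8.5],
    [[-1.5, 2.0, 0], 0, 8.5]
  ]
}}

```text
clock: 1.1
position: [0.4692, 0.2251, 0.2566]
ee_rot: [0.799, 0.601, -0.005, 0.0]
ft_force: [-0.4, -0.2, 0.5]
grip_width: 0.995
```

```bash
python3 -c "
from h import *
to([.4755,-.202,.24])"
```

```text
t 1.1 pos [0.4692 0.2251 0.2566] z [-0.0073 -0.0057 -1.    ] F [-0.35 -0.22  0.52] w 0.995 j [-0.79  0.09  0.27  1.7  -0.02  1.36  0.78]
delta cm [-40.86  12.45   1.9 ] Rx [ 0.277  0.961 -0.008]
```

{"op": "servo_tool", "data": {
  "deltas": [
    [[-3.0, 0.9, 0], 0, 8.5],
    [[-3.5, 1.1, 0], 0, 8.5],
    [[-3.5, 1.1, 0], 0, 8.5],
    [[-3.5, 1.1, 0], 0, 8.5],
    [[-3.5, 1.1, 0], 0, 8.5],
    [[-3.5, 1.1, 0], 0, 8.5],
    [[-3.5, 1.1, 0], 0, 8.5],
    [[-3.5, 1.1, 0], 0, 8.5],
    [[-3.5, 1.1, 0], 0, 8.5],
    [[-3.5, 1.1, 0], 0, 8.5],
    [[-3.0, 1.0, 0], 0, 8.5],
    [[-1, 0.3, 0], 0, 8.5]
  ]
}}

```text
clock: 2.1
position: [0.4748, -0.2025, 0.2566]
ee_rot: [0.801, 0.599, -0.006, -0.0]
ft_force: [-0.4, 0.4, 0.7]
grip_width: 0.994
```

```bash
python3 -c "
from h import *
to([.4755,-.202,.2])"
```

```text
t 2.1 pos [ 0.4748 -0.2025  0.2566] z [-0.0099 -0.0073 -0.9999] F [-0.38  0.39  0.73] w 0.994 j [-0.35  0.07  0.7   1.73 -0.04  1.36  1.64]
delta cm [0.12 0.09 5.65] Rx [ 0.282  0.959 -0.01 ]
```

{"op": "servo_tool", "data": {
  "deltas": [
    [[0.1, 0.1, 2.5], 0, 8.5],
    [[0, 0, 3.5], 0, 8.5],
    [[0, 0, 3.5], 0, 8.5],
    [[0, 0, 3], 0, 8.5],
    [[0, 0, 2], 0, 8.5],
    [[0, 0, 0.5], 0, 8.5],
    [[0, 0, 0], 0, 8.5]
  ]
}}

```text
clock: 2.68
position: [0.4729, -0.2099, 0.1012]
ee_rot: [0.804, 0.595, -0.006, 0.001]
ft_force: [-0.2, -0.6, -0.1]
grip_width: 0.991
```

```bash
python3 - <<'E'
from h import *
to([.4755,-.202,.088])
im,d=eyes.camera("side"); p=proj("side",[.475,-.202,.12]); print(p)
u,v=int(p[0]),int(p[1]); cv2.imwrite("pics/s1.png",cv2.resize(im[v-60:v+60,u-60:u+60],None,fx=4,fy=4,interpolation=2))
E
```

```text
t 2.6833 pos [ 0.4729 -0.2099  0.1012] z [-0.0084 -0.0096 -0.9999] F [-0.22 -0.61 -0.1 ] w 0.991 j [-0.28  0.25  0.69  1.92 -0.17  1.03  1.75]
delta cm [0.84 0.03 1.31] Rx [ 0.292  0.956 -0.012]
(np.float64(342.67088369665225), np.float64(158.2276821796211))
```

View pics/s1.png

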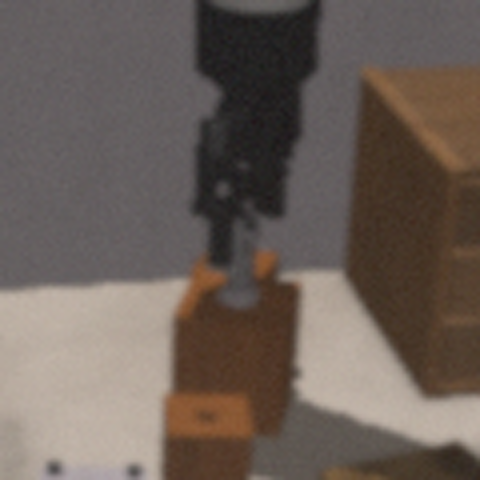

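The side view shows the fingers straddling the punch (punch at crop 240,260), with the tips still a little above the collar. I centre, lower and close.

{"op": "servo_tool", "data": {
  "deltas": [
    [[0.6, 0, 0.5], 0, 8.5],
    [[0.2, 0, 0.4], 0, 8.5],
    [[0, 0, 0.2], 0, 8.5],
    [[0, 0, 0], 0, 8.5]
  ]
}}

```text
clock: 3.07
position: [0.4786, -0.2016, 0.094]
ee_rot: [0.803, 0.595, -0.003, 0.004]
ft_force: [-0.8, -0.2, 0.6]
grip_width: 0.993
```

```bash
python3 -c "
from h import *
to([.4755,-.202,.088])"
```

```text
t 3.0667 pos [ 0.4786 -0.2016  0.094 ] z [-0.0012 -0.0099 -1.    ] F [-0.82 -0.23  0.57] w 0.993 j [-0.29  0.26  0.68  1.93 -0.18  1.01  1.74]
delta cm [-0.12 -0.29  0.6 ] Rx [ 0.291  0.957 -0.01 ]
```

{"op": "servo_tool", "data": {
  "deltas": [
    [[-0.1, -0.3, 0.4], 0, 8.5],
    [[0, 0, 0.2], 0, 8.5],
    [[0, 0, 0], 0, 8.5],
    [[0, 0, 0], 0, 8.5]
  ]
}}

```text
clock: 3.4
position: [0.4761, -0.2018, 0.0889]
ee_rot: [0.803, 0.595, -0.002, 0.004]
ft_force: [-0.4, 0.7, 0.3]
grip_width: 0.999
```

```bash
python3 -c "
from h import *
to([.4755,-.202,.088])"
```

```text
t 3.4 pos [ 0.4761 -0.2018  0.0889] z [ 0.0016 -0.01   -0.9999] F [-0.44  0.65  0.3 ] w 0.999 j [-0.29  0.26  0.68  1.94 -0.18  1.    1.74]
delta cm [-0.04 -0.06  0.09] Rx [ 0.291  0.957 -0.009]
```

{"op": "servo_tool", "data": {
  "deltas": [
    [[0, 0, 0.1], 0, 5],
    [[0, 0, 0], 0, 3],
    [[0, 0, 0], 0, 2],
    [[0, 0, 0], 0, 1.5],
    [[0, 0, 0], 0, 1],
    [[0, 0, 0], 0, 1],
    [[0, 0, 0], 0, 1],
    [[0, 0, 0], 0, 1],
    [[0, 0, 0], 0, 1],
    [[0, 0, 0], 0, 1]
  ],
  "force": 70
}}

```text
clock: 4.23
position: [0.4762, -0.2023, 0.0882]
ee_rot: [0.804, 0.595, -0.002, 0.005]
ft_force: [0.0, -0.3, 0.5]
grip_width: 0.193
```

```bash
python3 -c "
from h import *
to([.4755,-.202,.087])"
```

```text
t 4.2333 pos [ 0.4762 -0.2023  0.0882] z [ 0.0018 -0.0101 -0.9999] F [ 0.02 -0.35  0.46] w 0.193 j [-0.29  0.26  0.68  1.94 -0.18  1.    1.75]
delta cm [ 0.01 -0.07  0.12] Rx [ 0.291  0.957 -0.009]
```

{"op": "servo_tool", "data": {
  "deltas": [
    [[0, 0, -0.5], 0, 1],
    [[0, 0, -0.5], 0, 1],
    [[0, 0, -0.5], 0, 1],
    [[0, 0, -0.7], 0, 1],
    [[0, 0, 0], 0, 1]
  ]
}}

```text
clock: 4.65
position: [0.4757, -0.202, 0.112]
ee_rot: [0.804, 0.595, -0.003, 0.004]
ft_force: [0.2, -0.8, -1.3]
grip_width: 0.19
```

```bash
python3 -c "
from h import *
to([.4762,-.2023,.2])"
```

```text
t 4.65 pos [ 0.4757 -0.202   0.112 ] z [ 6.000e-04 -1.020e-02 -9.999e-01] F [ 0.22 -0.82 -1.34] w 0.19 j [-0.3   0.22  0.69  1.92 -0.15  1.05  1.72]
delta cm [-0.09  0.09 -8.8 ] Rx [ 0.292  0.956 -0.01 ]
```

{"op": "servo_tool", "data": {
  "deltas": [
    [[0, 0.1, -1.2], 0, 1],
    [[0, 0, -1.5], 0, 1],
    [[0, 0, -1.5], 0, 1],
    [[0, 0, -1.5], 0, 1],
    [[0, 0, -1.8], 0, 1],
    [[0, 0, -1.4], 0, 1],
    [[0, 0, 0], 0, 1]
  ]
}}

```text
clock: 5.23
position: [0.4759, -0.2012, 0.2059]
ee_rot: [0.804, 0.595, -0.003, 0.004]
ft_force: [0.4, -0.3, -1.7]
grip_width: 0.198
```

```bash
python3 -c "
from h import *
to([.5480,.0317,.2])"
```

```text
t 5.2333 pos [ 0.4759 -0.2012  0.2059] z [ 7.0e-04 -9.6e-03 -1.0e+00] F [ 0.41 -0.28 -1.69] w 0.198 j [-0.34  0.11  0.7   1.82 -0.06  1.24  1.65]
delta cm [24.38  0.1   0.37] Rx [ 0.292  0.956 -0.009]
```

{"op": "servo_tool", "data": {
  "deltas": [
    [[1.5, 0, 0], 0, 1],
    [[2.5, 0, 0], 0, 1],
    [[3, 0, 0], 0, 1],
    [[3, 0, 0], 0, 1],
    [[3, 0, 0], 0, 1],
    [[3, 0, 0], 0, 1],
    [[3, 0, 0], 0, 1],
    [[2.5, 0, 0], 0, 1],
    [[1.5, 0, 0], 0, 1],
    [[0.8, 0, 0], 0, 1],
    [[0, 0, 0], 0, 1],
    [[0, 0, 0], 0, 1]
  ]
}}

```text
clock: 6.23
position: [0.5458, 0.0333, 0.1968]
ee_rot: [0.805, 0.593, -0.004, 0.003]
ft_force: [0.9, -0.0, -1.9]
grip_width: 0.187
```

```bash
python3 -c "
from h import *
to([.5480,.0317,.165])"
```

```text
t 6.2333 pos [0.5458 0.0333 0.1968] z [-0.0023 -0.0103 -0.9999] F [ 0.88 -0.04 -1.88] w 0.187 j [-0.61  0.19  0.52  1.74 -0.09  1.24  1.2 ]
delta cm [-0.06  0.26  3.18] Rx [ 0.297  0.955 -0.011]
```

{"op": "servo_tool", "data": {
  "deltas": [
    [[0, 0.2, 0.7], 0, 1],
    [[0, 0, 0.8], 0, 1],
    [[0, 0, 0.8], 0, 1],
    [[0, 0, 0.5], 0, 1],
    [[0, 0, 0], 0, 1],
    [[0, 0, 0], 0, 1]
  ]
}}

```text
clock: 6.73
position: [0.5465, 0.025, 0.1651]
ee_rot: [0.808, 0.589, -0.005, 0.004]
ft_force: [1.2, -0.3, -2.4]
grip_width: 0.198
```

```bash
python3 - <<'E'
from h import *
to([.5480,.0317,.157])
c=[]
for n in("side","top"):
    im,d=eyes.camera(n); np.savez(f"{n}1.npz",im=im,d=d); p=proj(n,[.5475,.0317,.08]); print(n,p,proj(n,[.5475,.0317,.064]))
    u,v=int(p[0]),int(p[1]); print(u,v); c.append(cv2.resize(im[v-30:v+30,u-30:u+30],None,fx=6.5,fy=6.5,interpolation=2))
cv2.imwrite("pics/s2.png",np.hstack(c))
E
```

```text
t 6.7333 pos [0.5465 0.025  0.1651] z [-0.0035 -0.0119 -0.9999] F [ 1.24 -0.35 -2.36] w 0.198 j [-0.59  0.22  0.52  1.78 -0.11  1.18  1.22]
delta cm [ 0.69 -0.06  0.8 ] Rx [ 0.306  0.952 -0.012]
side (np.float64(305.11510346602824), np.float64(218.50073556266653)) (np.float64(305.0166853939702), np.float64(224.84441419948845))
305 218
top (np.float64(287.83924874296747), np.float64(205.56183115733882)) (np.float64(288.26121026381446), np.float64(206.77694040615083))
287 205
```

View pics/s2.png

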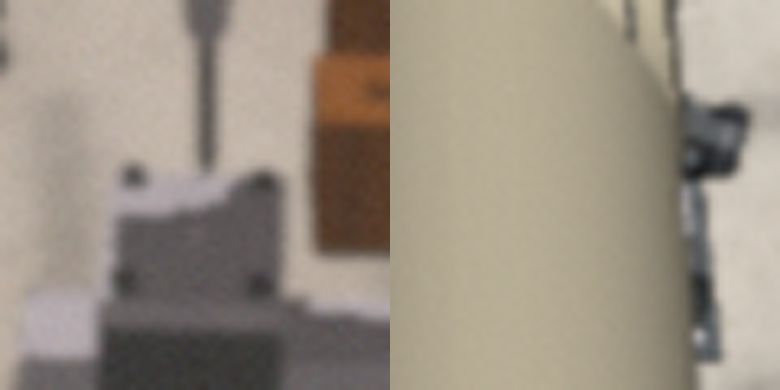

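The side view shows the point's end at crop (206,168), just above the far edge of the plate. The top view is blocked by the arm. The TCP drifted about 7 mm in y, so I correct that and then measure the point in the side view.

{"op": "servo_tool", "data": {
  "deltas": [
    [[0.7, -0.1, 0], 0, 1],
    [[0, 0, 0], 0, 1],
    [[0, 0, 0], 0, 1],
    [[0, 0, 0], 0, 1]
  ]
}}

```text
clock: 7.17
position: [0.5487, 0.0338, 0.1665]
ee_rot: [0.808, 0.589, -0.004, 0.004]
ft_force: [0.7, -0.2, -2.0]
grip_width: 0.193
```

```bash
cat > tip.py <<'E'
from h import *
to([.5480,.0317,.157])
P0=telemetry.get_obs()["position"]; e=P0+[-.0007,0,-.082]
im,d=eyes.camera("side"); np.savez("side2.npz",im=im,d=d)
g=cv2.cvtColor(im,6).astype(float); W=cloud("side",d)
for z in(0.005,.01,.015,.02,.025,.03,.035,.04):
    p=proj("side",e+[0,0,z]); v=int(round(p[1])); u=int(round(p[0])); r=g[v,u-7:u+8]
    w=np.clip(np.median(r)-15-r,0,None); c=(w*np.arange(u-7,u+8)).sum()/max(w.sum(),1)
    o,dd=ray("side",c,v); X=o+dd*(e[1]-o[1])/dd[1]
    k=np.argmin(r); print(v,"exp col",round(p[0],2),"seen",round(c,2),"x at exp y",X.round(4),"depth pt",W[v,u-7+k].round(4))
u,v=[int(q) for q in proj("side",e)]; cv2.imwrite("pics/s3.png",cv2.resize(im[v-30:v+30,u-30:u+30],None,fx=8,fy=8,interpolation=2)); print(u,v,proj("side",e))
E
python3 tip.py
```

```text
t 7.1667 pos [0.5487 0.0338 0.1665] z [-0.0012 -0.0109 -0.9999] F [ 0.65 -0.24 -1.99] w 0.193 j [-0.6   0.23  0.51  1.77 -0.11  1.18  1.21]
delta cm [-0.21 -0.01  0.95] Rx [ 0.305  0.952 -0.011]
215 exp col 304.85 seen 304.84 x at exp y [0.548  0.0338 0.0899] depth pt [0.5478 0.0319 0.0888]
213 exp col 304.88 seen 304.71 x at exp y [0.5484 0.0338 0.0948] depth pt [0.5477 0.0339 0.095 ]
211 exp col 304.91 seen 304.69 x at exp y [0.5485 0.0338 0.0998] depth pt [0.548  0.0319 0.0987]
209 exp col 304.94 seen 304.68 x at exp y [0.5486 0.0338 0.1046] depth pt [0.5478 0.0344 0.105 ]
207 exp col 304.97 seen 304.71 x at exp y [0.5485 0.0338 0.1095] depth pt [0.5479 0.0347 0.1101]
205 exp col 305.01 seen 304.69 x at exp y [0.5487 0.0338 0.1143] depth pt [0.5478 0.036  0.1157]
203 exp col 305.04 seen 304.71 x at exp y [0.5487 0.0338 0.1192] depth pt [0.548  0.0347 0.1198]
201 exp col 305.07 seen 304.7 x at exp y [0.5488 0.0338 0.124 ] depth pt [0.548  0.0353 0.1249]
304 217 (np.float64(304.8210839092497), np.float64(217.19184227955466))
```

View pics/s3.png

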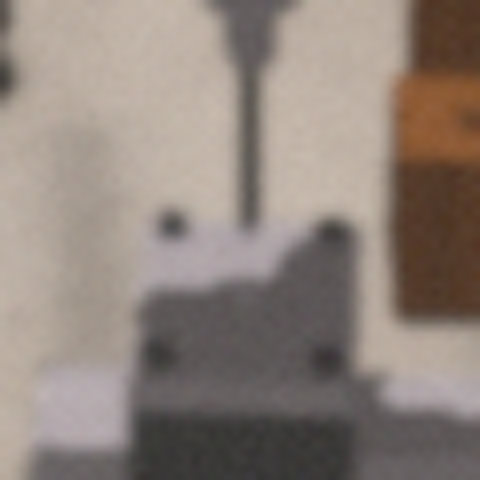

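The view shows the point's end at crop (249,228), over the plate's middle column. The four screw heads' diagonals cross near (248,288). I compare the plate and the punch within the same camera.

```bash
python3 - <<'E'
from h import *
print(onz("side",304.6,222.6,.0685))
for f in("side0","side2"):
    d=np.load(f+".npz")["d"]; W=cloud("side",d)
    P=W[(abs(W[...,0]-.547)<.045)&(abs(W[...,1]-.032)<.05)&(W[...,2]>.060)&(W[...,2]<.067)]
    print(f,len(P),cv2.minAreaRect(P[:,:2].astype(np.float32)),P[:,2].mean())
d=np.load("side2.npz")["d"];im=np.load("side2.npz")["im"].astype(int).sum(2); W=cloud("side",d)
for lo,hi in((.085,.105),(.1,.12),(.105,.132),(.136,.15)):
    m=(abs(W[...,0]-.548)<.02)&(abs(W[...,1]-.033)<.03)&(W[...,2]>lo)&(W[...,2]<hi); P=W[m]; print(lo,m.sum(),np.median(P,0).round(4),P[:,0].min().round(4),P[:,0].max().round(4))
W0=cloud("side",np.load("side0.npz")["d"])
m=(abs(W0[...,0]-.4755)<.004)&(abs(W0[...,1]+.202)<.02)&(W0[...,2]>.09)&(W0[...,2]<.132);print("grip@stand",m.sum(),np.median(W0[m],0).round(4))
E
```

```text
[0.54862518 0.02992856 0.0685    ]
side0 562 ((0.5485774278640747, 0.031331028789281845), (0.05885344743728638, 0.08260951191186905), 3.3640360832214355) 0.06475994365775495
side2 551 ((0.5489869117736816, 0.03135218471288681), (0.05877191573381424, 0.08399274945259094), 4.0023298263549805) 0.06479715313906244
0.085 19 [0.5477 0.0333 0.0982] 0.5457 0.55
0.1 25 [0.5479 0.0336 0.1101] 0.5458 0.5503
0.105 33 [0.548  0.0336 0.1182] 0.5459 0.5506
0.136 28 [0.548  0.0377 0.1456] 0.5421 0.5546
grip@stand 52 [ 0.4756 -0.196   0.113 ]
```

{"op": "servo_tool", "data": {
  "deltas": [
    [[-0.2, 0, 0.3], 0, 1],
    [[0, 0, 0.4], 0, 1],
    [[0, 0, 0.4], 0, 1],
    [[0, 0, 0.2], 0, 1],
    [[0, 0, 0], 0, 1],
    [[0, 0, 0], 0, 1]
  ]
}}

```text
clock: 7.72
position: [0.5478, 0.0311, 0.1519]
ee_rot: [0.808, 0.589, -0.004, 0.004]
ft_force: [-0.3, 0.3, -1.5]
grip_width: 0.195
```

```bash
python3 -c "
from h import *
to([.5487,.0317,.146])"
```

```text
t 7.7167 pos [0.5478 0.0311 0.1519] z [-0.0015 -0.0111 -0.9999] F [-0.26  0.27 -1.51] w 0.195 j [-0.59  0.24  0.51  1.79 -0.12  1.15  1.22]
delta cm [0.1  0.07 0.59] Rx [ 0.305  0.952 -0.011]
```

{"op": "servo_tool", "data": {
  "deltas": [
    [[0.05, 0.05, 0.1], 0, 1],
    [[0, 0, 0.15], 0, 1],
    [[0, 0, 0.15], 0, 1],
    [[0, 0, 0.15], 0, 1],
    [[0, 0, 0], 0, 1]
  ]
}}

```text
clock: 8.13
position: [0.5487, 0.0314, 0.146]
ee_rot: [0.808, 0.589, -0.004, 0.004]
ft_force: [-0.3, 0.7, -0.9]
grip_width: 0.191
```

```bash
python3 -c "
from h import *
to([.5487,.0317,.143])"
```

```text
t 8.1333 pos [0.5487 0.0314 0.146 ] z [-0.0011 -0.0111 -0.9999] F [-0.29  0.73 -0.94] w 0.191 j [-0.59  0.25  0.51  1.79 -0.12  1.14  1.22]
delta cm [ 0.04 -0.01  0.3 ] Rx [ 0.305  0.952 -0.011]
```

{"op": "servo_tool", "data": {
  "deltas": [
    [[0, 0, 0.12], 0, 1],
    [[0, 0, 0.12], 0, 1],
    [[0, 0, 0], 0, 1]
  ]
}}

```text
clock: 8.38
position: [0.5487, 0.0313, 0.1433]
ee_rot: [0.808, 0.589, -0.004, 0.004]
ft_force: [0.2, -0.3, -1.5]
grip_width: 0.194
```

{"op": "servo_tool", "data": {
  "deltas": [
    [[0, 0, 0.12], 0, 1],
    [[0, 0, 0.12], 0, 1],
    [[0, 0, 0], 0, 1]
  ]
}}

```text
clock: 8.63
position: [0.5488, 0.0314, 0.1408]
ee_rot: [0.808, 0.589, -0.004, 0.004]
ft_force: [-0.5, 0.1, -1.0]
grip_width: 0.19
```

No force has built up and the tip is about 5 mm below the mouth, so it is in the bore.

{"op": "servo_tool", "data": {
  "deltas": [
    [[0, 0, 0.12], 0, 1],
    [[0, 0, 0.12], 0, 1],
    [[0, 0, 0], 0, 1]
  ]
}}

```text
clock: 8.88
position: [0.5489, 0.0317, 0.1383]
ee_rot: [0.808, 0.589, -0.003, 0.004]
ft_force: [-0.4, 0.1, -1.2]
grip_width: 0.191
```

{"op": "servo_tool", "data": {
  "deltas": [
    [[0, 0, 0.12], 0, 1],
    [[0, 0, 0.12], 0, 1],
    [[0, 0, 0], 0, 1]
  ]
}}

```text
clock: 9.13
position: [0.5489, 0.0317, 0.1356]
ee_rot: [0.808, 0.589, -0.003, 0.004]
ft_force: [0.6, 0.6, -1.9]
grip_width: 0.193
```

{"op": "servo_tool", "data": {
  "deltas": [
    [[0, 0, 0.12], 0, 1],
    [[0, 0, 0.12], 0, 1],
    [[0, 0, 0], 0, 1]
  ]
}}

```text
clock: 9.38
position: [0.5489, 0.0317, 0.133]
ee_rot: [0.808, 0.589, -0.003, 0.004]
ft_force: [-0.2, -0.1, -2.0]
grip_width: 0.186
```

{"op": "servo_tool", "data": {
  "deltas": [
    [[0, 0, 0.12], 0, 1],
    [[0, 0, 0.12], 0, 1],
    [[0, 0, 0], 0, 1]
  ]
}}

```text
clock: 9.63
position: [0.5489, 0.0317, 0.1303]
ee_rot: [0.808, 0.589, -0.003, 0.004]
ft_force: [0.2, -0.2, -0.6]
grip_width: 0.192
```

{"op": "servo_tool", "data": {
  "deltas": [
    [[0, 0, 0.1], 0, 1],
    [[0, 0, 0], 0, 1]
  ]
}}

```text
clock: 9.8
position: [0.5489, 0.0317, 0.1291]
ee_rot: [0.808, 0.589, -0.003, 0.004]
ft_force: [0.3, 1.3, -2.0]
grip_width: 0.191
```

{"op": "servo_tool", "data": {
  "deltas": [
    [[0, 0, 0.12], 0, 1],
    [[0, 0, 0.12], 0, 1],
    [[0, 0, 0], 0, 1]
  ]
}}

```text
clock: 10.05
position: [0.5489, 0.0317, 0.1265]
ee_rot: [0.808, 0.589, -0.003, 0.004]
ft_force: [0.9, 0.6, -1.6]
grip_width: 0.191
```

{"op": "servo_tool", "data": {
  "deltas": [
    [[0, 0, 0.1], 0, 1],
    [[0, 0, 0], 0, 1]
  ]
}}

```text
clock: 10.22
position: [0.5489, 0.0317, 0.1254]
ee_rot: [0.808, 0.589, -0.003, 0.004]
ft_force: [-0.1, 0.0, -1.9]
grip_width: 0.189
```

{"op": "servo_tool", "data": {
  "deltas": [
    [[0, 0, 0.12], 0, 1],
    [[0, 0, 0.12], 0, 1],
    [[0, 0, 0], 0, 1]
  ]
}}

```text
clock: 10.47
position: [0.5489, 0.0317, 0.1227]
ee_rot: [0.808, 0.589, -0.003, 0.004]
ft_force: [0.2, -0.0, -0.9]
grip_width: 0.19
```

{"op": "servo_tool", "data": {
  "deltas": [
    [[0, 0, 0.1], 0, 1],
    [[0, 0, 0], 0, 1]
  ]
}}

```text
clock: 10.63
position: [0.5489, 0.0316, 0.1216]
ee_rot: [0.808, 0.589, -0.003, 0.004]
ft_force: [-0.0, -0.4, -2.9]
grip_width: 0.195
```

{"op": "servo_tool", "data": {
  "deltas": [
    [[0, 0, 0.12], 0, 1],
    [[0, 0, 0.12], 0, 1],
    [[0, 0, 0], 0, 1]
  ]
}}

```text
clock: 10.88
position: [0.5489, 0.0316, 0.119]
ee_rot: [0.808, 0.589, -0.003, 0.004]
ft_force: [0.5, 0.9, -1.1]
grip_width: 0.19
```

{"op": "servo_tool", "data": {
  "deltas": [
    [[0, 0, 0.1], 0, 1],
    [[0, 0, 0], 0, 1]
  ]
}}

```text
clock: 11.05
position: [0.5489, 0.0316, 0.1178]
ee_rot: [0.808, 0.589, -0.003, 0.004]
ft_force: [0.1, 0.4, -1.1]
grip_width: 0.19
```

{"op": "servo_tool", "data": {
  "deltas": [
    [[0, 0, 0.12], 0, 1],
    [[0, 0, 0.12], 0, 1],
    [[0, 0, 0], 0, 1]
  ]
}}

```text
clock: 11.3
position: [0.5489, 0.0316, 0.1152]
ee_rot: [0.808, 0.589, -0.003, 0.004]
ft_force: [0.3, 0.8, -1.0]
grip_width: 0.192
```

{"op": "servo_tool", "data": {
  "deltas": [
    [[0, 0, 0.1], 0, 1],
    [[0, 0, 0], 0, 1]
  ]
}}

```text
clock: 11.47
position: [0.5489, 0.0315, 0.114]
ee_rot: [0.808, 0.589, -0.003, 0.004]
ft_force: [-0.1, 1.0, -1.6]
grip_width: 0.192
```

{"op": "servo_tool", "data": {
  "deltas": [
    [[0, 0, 0.12], 0, 1],
    [[0, 0, 0.12], 0, 1],
    [[0, 0, 0], 0, 1]
  ]
}}

```text
clock: 11.72
position: [0.5489, 0.0315, 0.1114]
ee_rot: [0.808, 0.589, -0.003, 0.004]
ft_force: [-0.1, 1.3, -0.9]
grip_width: 0.192
```

{"op": "servo_tool", "data": {
  "deltas": [
    [[0, 0, 0.1], 0, 1],
    [[0, 0, 0], 0, 1]
  ]
}}

```text
clock: 11.88
position: [0.549, 0.0315, 0.1104]
ee_rot: [0.808, 0.589, -0.003, 0.004]
ft_force: [0.5, 0.8, -1.7]
grip_width: 0.19
```

{"op": "servo_tool", "data": {
  "deltas": [
    [[0, 0, 0.12], 0, 1],
    [[0, 0, 0], 0, 1]
  ]
}}

```text
clock: 12.05
position: [0.5492, 0.0315, 0.1094]
ee_rot: [0.808, 0.589, -0.003, 0.004]
ft_force: [-0.8, 0.9, 1.1]
grip_width: 0.189
```

{"op": "servo_tool", "data": {
  "deltas": [
    [[0, 0, 0.12], 0, 1],
    [[0, 0, 0], 0, 1]
  ]
}}

```text
clock: 12.22
position: [0.5492, 0.0315, 0.1084]
ee_rot: [0.808, 0.589, -0.003, 0.004]
ft_force: [-0.4, 0.9, 1.0]
grip_width: 0.195
```

{"op": "servo_tool", "data": {
  "deltas": [
    [[0, 0, 0.1], 0, 1],
    [[0, 0, 0], 0, 1]
  ]
}}

```text
clock: 12.38
position: [0.5493, 0.0315, 0.1077]
ee_rot: [0.808, 0.589, -0.003, 0.004]
ft_force: [-1.5, 0.4, 3.3]
grip_width: 0.195
```

Contact: the vertical force is rising (about 5 N of push). I keep pressing in small steps.

{"op": "servo_tool", "data": {
  "deltas": [
    [[0, 0, 0.12], 0, 1],
    [[0, 0, 0], 0, 1]
  ]
}}

```text
clock: 12.55
position: [0.5495, 0.0315, 0.1069]
ee_rot: [0.808, 0.589, -0.003, 0.004]
ft_force: [-2.1, 0.3, 3.9]
grip_width: 0.194
```

{"op": "servo_tool", "data": {
  "deltas": [
    [[0, 0, 0.12], 0, 1]
  ]
}}

```text
clock: 12.63
position: [0.5497, 0.0315, 0.1063]
ee_rot: [0.808, 0.589, -0.002, 0.004]
ft_force: [-3.8, -0.1, 10.0]
grip_width: 0.191
```

{"op": "servo_tool", "data": {
  "deltas": [
    [[0, -0.06, 0], 0, 1]
  ]
}}

```text
clock: 12.72
position: [0.5493, 0.0316, 0.1065]
ee_rot: [0.808, 0.589, -0.002, 0.004]
ft_force: [-0.4, 0.1, 4.2]
grip_width: 0.189
```

{"op": "servo_tool", "data": {
  "deltas": [
    [[0, 0, 0], 0, 1]
  ]
}}

```text
clock: 12.8
position: [0.5494, 0.0315, 0.1067]
ee_rot: [0.808, 0.589, -0.002, 0.004]
ft_force: [-2.3, -0.3, 4.5]
grip_width: 0.196
```

{"op": "servo_tool", "data": {
  "deltas": [
    [[0, -0.03, 0.12], 0, 1]
  ]
}}

```text
clock: 12.88
position: [0.5495, 0.0315, 0.1061]
ee_rot: [0.808, 0.589, -0.002, 0.004]
ft_force: [-2.5, -0.3, 10.2]
grip_width: 0.193
```

{"op": "servo_tool", "data": {
  "deltas": [
    [[0, -0.02, 0.12], 0, 1]
  ]
}}

```text
clock: 12.97
position: [0.5496, 0.0314, 0.1055]
ee_rot: [0.808, 0.589, -0.001, 0.005]
ft_force: [-3.5, -0.9, 11.4]
grip_width: 0.195
```

{"op": "servo_tool", "data": {
  "deltas": [
    [[0, -0.03, 0.08], 0, 1]
  ]
}}

```text
clock: 13.05
position: [0.5496, 0.0315, 0.1053]
ee_rot: [0.808, 0.589, -0.001, 0.005]
ft_force: [-3.8, -0.2, 10.5]
grip_width: 0.193
```

{"op": "servo_tool", "data": {
  "deltas": [
    [[0, -0.03, 0.08], 0, 1]
  ]
}}

```text
clock: 13.13
position: [0.5496, 0.0315, 0.1052]
ee_rot: [0.808, 0.589, -0.001, 0.005]
ft_force: [-3.7, 0.1, 10.8]
grip_width: 0.195
```

{"op": "servo_tool", "data": {
  "deltas": [
    [[0, -0.02, 0.11], 0, 1]
  ]
}}

```text
clock: 13.22
position: [0.5496, 0.0315, 0.1048]
ee_rot: [0.808, 0.589, -0.0, 0.005]
ft_force: [-4.9, -0.2, 9.1]
grip_width: 0.191
```

{"op": "servo_tool", "data": {
  "deltas": [
    [[0, -0.02, 0.12], 0, 1]
  ]
}}

```text
clock: 13.3
position: [0.5493, 0.0315, 0.1038]
ee_rot: [0.808, 0.589, -0.001, 0.004]
ft_force: [-2.6, 0.0, 1.1]
grip_width: 0.193
```

{"op": "servo_tool", "data": {
  "deltas": [
    [[0, 0, 0.05], 0, 1],
    [[0, 0, 0], 0, 1]
  ]
}}

```text
clock: 13.47
position: [0.549, 0.0314, 0.1029]
ee_rot: [0.808, 0.589, -0.001, 0.004]
ft_force: [-0.7, 1.1, 1.2]
grip_width: 0.194
```

Tripped: the force collapsed from about 11 N to about 1 N. Now I lift straight out.

{"op": "servo_tool", "data": {
  "deltas": [
    [[0, 0, -0.4], 0, 1],
    [[0, 0, -0.6], 0, 1],
    [[0, 0, -0.6], 0, 1],
    [[0, 0, -0.6], 0, 1],
    [[0, 0, 0], 0, 1]
  ]
}}

```text
clock: 13.88
position: [0.549, 0.0318, 0.1261]
ee_rot: [0.808, 0.589, -0.001, 0.005]
ft_force: [-0.0, 0.5, -1.0]
grip_width: 0.195
```

```bash
python3 -c "
from h import *
to([.5489,.0316,.205])"
```

```text
t 13.8833 pos [0.549  0.0318 0.1261] z [ 0.0038 -0.0085 -1.    ] F [-0.03  0.53 -1.  ] w 0.195 j [-0.59  0.27  0.51  1.82 -0.13  1.09  1.23]
delta cm [-0.07  0.05 -7.88] Rx [ 0.306  0.952 -0.007]
```

{"op": "servo_tool", "data": {
  "deltas": [
    [[0, 0, -0.8], 0, 1],
    [[0, 0, -0.8], 0, 1],
    [[0, 0, -0.8], 0, 1],
    [[0, 0, -1.2], 0, 1],
    [[0, 0, -1.5], 0, 1],
    [[0, 0, -1.5], 0, 1],
    [[0, 0, -1.2], 0, 1],
    [[0, 0, 0], 0, 1]
  ]
}}

```text
clock: 14.55
position: [0.5485, 0.0314, 0.2125]
ee_rot: [0.808, 0.589, -0.001, 0.005]
ft_force: [0.6, 0.2, -1.0]
grip_width: 0.191
```

```bash
python3 - <<'E'
from h import *
to([.4760,-.2023,.205])
im,d=eyes.camera("side"); np.savez("side3.npz",im=im,d=d)
P=telemetry.get_obs()["position"]; p=proj("side",P-[0,0,.06]); u,v=int(p[0]),int(p[1]); print(u,v,proj("side",P-[0,0,.082]))
cv2.imwrite("pics/s4.png",cv2.resize(im[v-30:v+30,u-30:u+30],None,fx=8,fy=8,interpolation=2))
E
```

```text
t 14.55 pos [0.5485 0.0314 0.2125] z [ 0.005  -0.009  -0.9999] F [ 0.58  0.19 -1.01] w 0.191 j [-0.61  0.18  0.52  1.72 -0.08  1.26  1.19]
delta cm [-24.46   0.27   0.92] Rx [ 0.307  0.952 -0.007]
305 188 (np.float64(305.0946777241522), np.float64(198.18953051432052))
```

View pics/s4.png

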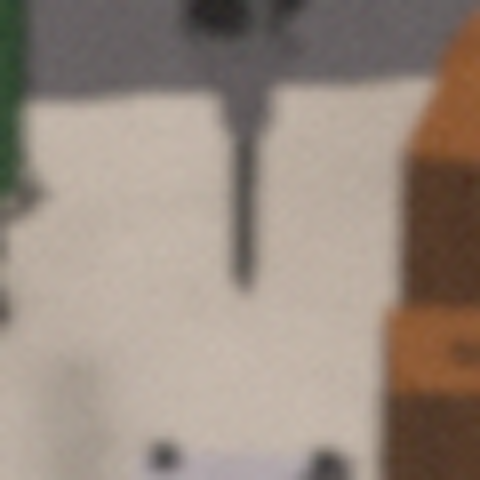

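The view shows the punch hanging straight in the fingers, its point's end at crop (243,290). That is about 5–6 mm higher relative to the hand than before, so it has tripped. Now back to the stand.

{"op": "servo_tool", "data": {
  "deltas": [
    [[-1.5, 0, 0], 0, 1],
    [[-2.5, 0, 0], 0, 1],
    [[-3, 0.1, 0], 0, 1],
    [[-3, 0.1, 0], 0, 1],
    [[-3, 0, 0], 0, 1],
    [[-3, 0, 0], 0, 1],
    [[-3, 0, 0], 0, 1],
    [[-2.5, 0, 0], 0, 1],
    [[-1.5, 0, 0], 0, 1],
    [[-0.8, 0, 0], 0, 1],
    [[0, 0, 0], 0, 1],
    [[0, 0, 0], 0, 1]
  ]
}}

```text
clock: 15.6
position: [0.4646, -0.2104, 0.2048]
ee_rot: [0.809, 0.588, -0.006, 0.001]
ft_force: [0.5, -0.1, -2.0]
grip_width: 0.194
```

```bash
python3 -c "
from h import *
to([.4762,-.2023,.165])"
```

```text
t 15.6 pos [ 0.4646 -0.2104  0.2048] z [-0.0078 -0.0087 -0.9999] F [ 0.51 -0.08 -2.05] w 0.194 j [-0.34  0.1   0.71  1.83 -0.06  1.25  1.65]
delta cm [1.17 0.87 3.96] Rx [ 0.309  0.951 -0.011]
```

{"op": "servo_tool", "data": {
  "deltas": [
    [[0.6, 0.45, 0.5], 0, 1],
    [[0.5, 0.4, 0.6], 0, 1],
    [[0, 0, 0.6], 0, 1],
    [[0, 0, 0.6], 0, 1],
    [[0, 0, 0.6], 0, 1],
    [[0, 0, 0.4], 0, 1],
    [[0, 0, 0], 0, 1],
    [[0, 0, 0], 0, 1]
  ]
}}

```text
clock: 16.27
position: [0.4785, -0.1955, 0.1656]
ee_rot: [0.806, 0.592, -0.007, -0.0]
ft_force: [-0.2, 0.5, -1.0]
grip_width: 0.191
```

```bash
python3 -c "
from h import *
to([.4765,-.2023,.15])"
```

```text
t 16.2667 pos [ 0.4785 -0.1955  0.1656] z [-0.0113 -0.0075 -0.9999] F [-0.24  0.47 -0.99] w 0.191 j [-0.34  0.16  0.7   1.86 -0.1   1.17  1.66]
delta cm [-0.69  0.02  1.57] Rx [ 0.299  0.954 -0.011]
```

{"op": "servo_tool", "data": {
  "deltas": [
    [[-0.65, 0.05, 0], 0, 1],
    [[0, 0, 0], 0, 1],
    [[0, 0, 0], 0, 1],
    [[0, 0, 0], 0, 1]
  ]
}}

```text
clock: 16.6
position: [0.4769, -0.2033, 0.1664]
ee_rot: [0.806, 0.591, -0.006, 0.0]
ft_force: [0.1, -0.4, -2.0]
grip_width: 0.19
```

```bash
python3 -c "
from h import *
to([.4770,-.2023,.13])"
```

```text
t 16.6 pos [ 0.4769 -0.2033  0.1664] z [-0.0102 -0.0078 -0.9999] F [ 0.07 -0.41 -2.  ] w 0.19 j [-0.33  0.17  0.7   1.85 -0.1   1.17  1.68]
delta cm [0.14 0.   3.64] Rx [ 0.3    0.954 -0.01 ]
```

{"op": "servo_tool", "data": {
  "deltas": [
    [[0.1, 0, 0.4], 0, 1],
    [[0, 0, 0.5], 0, 1],
    [[0, 0, 0.5], 0, 1],
    [[0, 0, 0.5], 0, 1],
    [[0, 0, 0.5], 0, 1],
    [[0, 0, 0.5], 0, 1],
    [[0, 0, 0.4], 0, 1],
    [[0, 0, 0], 0, 1],
    [[0, 0, 0], 0, 1]
  ]
}}

```text
clock: 17.35
position: [0.4766, -0.2023, 0.1293]
ee_rot: [0.806, 0.591, -0.007, -0.0]
ft_force: [0.0, -0.1, -1.0]
grip_width: 0.193
```

```bash
python3 -c "
from h import *
to([.4768,-.2023,.112])"
```

```text
t 17.35 pos [ 0.4766 -0.2023  0.1293] z [-0.0107 -0.0075 -0.9999] F [ 0.   -0.14 -0.96] w 0.193 j [-0.31  0.21  0.7   1.89 -0.14  1.09  1.7 ]
delta cm [0.02 0.03 1.73] Rx [ 0.3    0.954 -0.01 ]
```

{"op": "servo_tool", "data": {
  "deltas": [
    [[0, 0, 0.4], 0, 1],
    [[0, 0, 0.4], 0, 1],
    [[0, 0, 0.4], 0, 1],
    [[0, 0, 0.4], 0, 1],
    [[0, 0, 0.3], 0, 1],
    [[0, 0, 0], 0, 1]
  ]
}}

```text
clock: 17.85
position: [0.4768, -0.2025, 0.1087]
ee_rot: [0.806, 0.591, -0.006, 0.0]
ft_force: [0.6, 0.4, -1.7]
grip_width: 0.193
```

{"op": "servo_tool", "data": {
  "deltas": [
    [[0, 0, 0.3], 0, 1],
    [[0, 0, 0.3], 0, 1],
    [[0, 0, 0], 0, 1]
  ]
}}

```text
clock: 18.1
position: [0.4768, -0.2026, 0.1021]
ee_rot: [0.806, 0.592, -0.006, 0.0]
ft_force: [0.6, 0.3, -1.0]
grip_width: 0.193
```

{"op": "servo_tool", "data": {
  "deltas": [
    [[0, 0, 0.3], 0, 1],
    [[0, 0, 0.3], 0, 1],
    [[0, 0, 0], 0, 1]
  ]
}}

```text
clock: 18.35
position: [0.4768, -0.2027, 0.0956]
ee_rot: [0.806, 0.591, -0.006, 0.0]
ft_force: [0.3, 0.9, -1.8]
grip_width: 0.187
```

{"op": "servo_tool", "data": {
  "deltas": [
    [[0, 0, 0.25], 0, 1],
    [[0, 0, 0.2], 0, 1],
    [[0, 0, 0], 0, 1]
  ]
}}

```text
clock: 18.6
position: [0.4768, -0.2027, 0.0906]
ee_rot: [0.806, 0.591, -0.006, 0.0]
ft_force: [-0.5, -0.7, -1.7]
grip_width: 0.194
```

{"op": "servo_tool", "data": {
  "deltas": [
    [[0, 0, 0.12], 0, 1],
    [[0, 0, 0], 0, 1]
  ]
}}

```text
clock: 18.77
position: [0.4768, -0.2028, 0.0893]
ee_rot: [0.806, 0.592, -0.006, 0.0]
ft_force: [-0.2, -0.0, -2.4]
grip_width: 0.19
```

{"op": "servo_tool", "data": {
  "deltas": [
    [[0, 0, 0.1], 0, 1],
    [[0, 0, 0], 0, 1]
  ]
}}

```text
clock: 18.93
position: [0.477, -0.2029, 0.0884]
ee_rot: [0.806, 0.591, -0.006, 0.0]
ft_force: [0.2, 0.1, -1.7]
grip_width: 0.191
```

{"op": "servo_tool", "data": {
  "deltas": [
    [[0, 0, 0.1], 0, 1],
    [[0, 0, 0], 0, 1]
  ]
}}

```text
clock: 19.1
position: [0.4772, -0.203, 0.0884]
ee_rot: [0.806, 0.591, -0.006, 0.0]
ft_force: [0.0, -0.2, -2.0]
grip_width: 0.19
```

{"op": "servo_tool", "data": {
  "deltas": [
    [[0, 0, 0.08], 0, 1],
    [[0, 0, 0], 0, 1]
  ]
}}

```text
clock: 19.27
position: [0.4775, -0.2032, 0.0883]
ee_rot: [0.806, 0.591, -0.005, 0.001]
ft_force: [0.4, 0.9, -0.8]
grip_width: 0.191
```

The TCP stops at z = 0.0883, the same height as at the grasp, so the collar is seated. I release and back off.

{"op": "servo_tool", "data": {
  "deltas": [
    [[0, 0, 0], 0, 2.2],
    [[0, 0, 0], 0, 3],
    [[0, 0, 0], 0, 4.5],
    [[0, 0, 0], 0, 6],
    [[0, 0, 0], 0, 8.5],
    [[0, 0, 0], 0, 8.5],
    [[0, 0, 0], 0, 8.5],
    [[0, 0, 0], 0, 8.5],
    [[0, 0, 0], 0, 8.5],
    [[0, 0, 0], 0, 8.5]
  ]
}}

```text
clock: 20.1
position: [0.478, -0.2032, 0.0882]
ee_rot: [0.806, 0.591, -0.005, 0.001]
ft_force: [0.1, 0.5, -0.2]
grip_width: 0.997
```

{"op": "servo_tool", "data": {
  "deltas": [
    [[0, 0, -0.8], 0, 8.5],
    [[0, 0, -1.2], 0, 8.5],
    [[0, 0, -1.5], 0, 8.5],
    [[0, 0, -2], 0, 8.5],
    [[0, 0, -2.5], 0, 8.5],
    [[0, 0, -2.5], 0, 8.5],
    [[0, 0, -1], 0, 8.5],
    [[0, 0, 0], 0, 8.5],
    [[0, 0, 0], 0, 8.5]
  ]
}}

```text
clock: 20.85
position: [0.4782, -0.2034, 0.2146]
ee_rot: [0.807, 0.59, -0.004, 0.002]
ft_force: [-0.3, -0.2, 0.0]
grip_width: 1.0
```

```bash
python3 - <<'E'
from h import *
to([.4760,-.2023,.205])
im,d=eyes.camera("side"); W=cloud("side",d)
u,v=[int(q) for q in proj("side",[.4755,-.202,.1])]
cv2.imwrite("pics/s5.png",cv2.resize(im[v-30:v+30,u-30:u+30],None,fx=8,fy=8,interpolation=2))
for lo,hi in((.09,.105),(.105,.12),(.12,.15)):
    m=(abs(W[...,0]-.4755)<.02)&(abs(W[...,1]+.202)<.02)&(W[...,2]>lo)&(W[...,2]<hi);P=W[m]
    print(lo,m.sum(),np.median(P,0).round(4),P[:,2].max().round(4))
E
```

```text
t 20.85 pos [ 0.4782 -0.2034  0.2146] z [-0.0045 -0.0083 -1.    ] F [-0.3  -0.16  0.04] w 1.0 j [-0.35  0.11  0.71  1.79 -0.07  1.27  1.64]
delta cm [ 0.05 -0.24  0.96] Rx [ 0.303  0.953 -0.009]
0.09 42 [ 0.4777 -0.1988  0.0972] 0.1047
0.105 37 [ 0.4763 -0.1982  0.1118] 0.1199
0.12 55 [ 0.477  -0.1988  0.1302] 0.1389
```

View pics/s5.png

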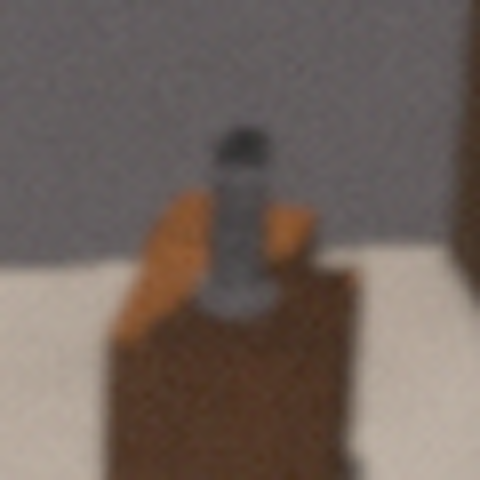

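The punch stands upright with its collar on the stand, at crop (240,295). Its top reads z = 0.139, the same as at the start.

```bash
python3 -c "
from h import *
print(order.hand_in())"
```

```text
the job is handed in; nothing more can be done
None
```

The punch was tripped once in the jig and put back in its stand, and the job was handed in at about 21 s; no verdict is reported.

- **Trip:** With the point in the bore, pressing down raised the vertical force reading to about 11 N. It then dropped to about 1 N, which I took as the trip. Adding back the punch's weight, the push was at most about 13 N in the readings, below the 22 N limit. A side force of up to about 5 N appeared while the point rubbed in the bore.
- **Point stayed in:** After lifting, the side view showed the point sitting about 5–6 mm higher relative to the hand. That is a coarse reading close to the 5.4 mm limit; the stronger evidence is the force drop and about 7 mm of travel after contact.
- **Back in the stand:** The collar seated at the same tool height as when I picked it up (0.0883 m against 0.0882 m). After release, the last picture showed the punch upright with its top at the starting height, and the gripper open and clear with force readings near zero.
- **Disagreement:** The side camera's depth put the slim point about 2 mm off in y from where the gripper's centre placed it. I followed the gripper, and the point entered the bore freely.
- **Not checked:** I did not measure the bystanders again at the end. The arm passed only well above them.

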